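Check the calibrator's filter plate against the light

TASK

Lift the flow calibrator's cover flap right back so that it stays standing open, draw the filter plate (the one with the flat pull tab, not the blank with the round knob) up out of its pocket, and hold it up against the light: upright, centred in front of the lit face of the light panel on the lab jack, broad side parallel to that face and about 6 or 7 cm from it, touching neither panel nor jack. Finish while still holding it there in the gripper, motionless, with the flap left open; leave the blank plate in its pocket and all the other things where they are.

Things in the scene. Friction and masses are not known exactly. Their poses are not given: they have to be found in the camera images.
- calibrator: Bench flow calibrator, a fixed grey box 190 (x) x 200 (y) x 106 mm high; origin at the centre of its underside, z up; its y axis is parallel to the flap's hinge, its -x side looks roughly to the robot. The front part is an open well (inside x -87..+23, y -90..+90 mm, walls to z 106) covered by the flap; behind x +23 it is solid to z 106.
- well (a point): Middle of the top of the black guide block in the well, at calibrator x -35, y 0, z 60 mm; axes as the calibrator's. The block has two pockets 74 (x) x 11 (y) mm, 45 mm deep, centred at y +32 and y -32 mm from here: one holds the filter plate, the other the blank plate, either way round
- flap_hinge (a point): Point on the hinge axis of the flap, at its middle; fixed to the calibrator at x +27, y 0, z 106 mm, the axis lies along the calibrator's y. Axes as the calibrator's.
- flap_bar (a point): Middle of the flap's grip bar, 10 mm round, 84 mm long, parallel to the hinge, 172 mm from the hinge axis (4 mm above it when shut). It is the front of a steel bail sticking out level from the front edge of the flap, a white plate 120 x 200 x 6 mm: 45 mm free between bar and flap, air below. Pinched from above across the bar, it turns between the fingers as it is carried round the hinge
- flap (a joint): Opening angle of the flap in rad: 0 shut, grows as the bar rises and swings back over the hinge (away from the robot), stop at 1.92. It may start a little ajar. A stiff friction hinge (0.3 N m, about 2 to 3 N at the bar) keeps it wherever it is left.
- filter_plate: Filter plate, loose, about 90 g, under the flap: aluminium frame with grey mesh, 70 (x) x 8 (y, thickness) x 55 mm high, upright; on its top centre a flat pull tab 30 (x) x 8 (y) x 30 mm high, 85 mm in all. Origin: centre of its underside; y normal to the broad sides (both alike), x along the calibrator's x at the start. In the pocket the tab's top is 6 mm below the box's rim
- filter_mid (a point): Centre of the filter plate's framed part, 27.5 mm above its underside. Axes as the plate's.
- filter_tab (a point): Place to grip on the pull tab, 72 mm above the plate's underside (13 mm below the tab's top); 8 mm thick along y. Axes as the plate's.
- blank_plate: Blank plate, loose, in the other pocket: plain aluminium frame of the same size (70 x 8 x 55 mm) but with a round knob 18 mm across on a stem instead of the tab, 84 mm high in all. Origin at the centre of its underside. To be left in its pocket.
- jack: Blue scissor lab jack, fixed, 160 (x) x 130 (y) mm, its platform at z 85 mm; a black knob on its -x side. Origin at the centre of its underside. It carries the light panel.
- light_panel: Upright black light panel with a white lit face, fixed on the jack's platform: 140 (x) x 14 (y) x 100 mm high (z), set 35 mm off the jack's centre to the jack's -y side. Origin at the centre of its underside (85 mm above the table); its lit face looks to its +y.
- panel_face (a point): Centre of the panel's lit face, 135 mm above the table. x runs along the face, y points straight out of it into the free space over the jack, z up.
- handheld_meter: Bystander: black handheld meter 32 x 55 x 150 mm high standing on end, origin under it.
- coupling: Bystander: brass coupling 28 mm across, 32 mm high, in the gap between calibrator and jack on the robot's side, origin under it.
- vial: Bystander: small amber vial 26 mm across, 60 mm high, in the gap between calibrator and jack on the far side, origin under it.
- screwdriver: Bystander: screwdriver lying to the left of the calibrator.
- spirit_level: Bystander: small grey spirit level 75 x 18 x 20 mm lying beyond the jack, origin under it.
- jar: Bystander: jar 60 mm across, 80 mm high, beyond the calibrator, origin under it.
There are look-alikes about, which are no part of the job. What is shaped like the jack but orange is not meant.

How it is judged:
On the way, in this order (a step that is already met when the one before it is completed fails the run):
1. the flap stands open (beyond 1.3 rad) (value of joint flap above 1.3 rad), for 0.2 s.
2. the filter plate is lifted clear of the calibrator's well (z of filter_mid in the frame of calibrator above 0.135 m), for 0.1 s.
At the end, for the whole second after the job is handed in: Gripper holds the plate still, upright and parallel to the lit face (0.2 rad), its framed centre 35-100 mm before the face, within 30 mm sideways, 15 mm below to 30 mm above its centre, off jack and panel; flap beyond 1.3 rad, blank seated, bystanders within 30 mm (contact force between filter_plate and the fingers above 1 N and x of filter_mid in the frame of panel_face between -0.03 and 0.03 m and z of filter_mid in the frame of panel_face between -0.015 and 0.03 m and y of filter_mid in the frame of panel_face between 0.035 and 0.1 m and angle between the y axis of filter_plate and the y axis of panel_face, either way round below 0.2 rad and angle between filter_plate's own z axis and vertical below 0.2 rad and contact force between filter_plate and jack below 0.1 N and linear speed of filter_plate below 0.03 m/s and value of joint flap above 1.3 rad and z of blank_plate in the frame of calibrator below 0.022 m and distance of each of handheld_meter, coupling, vial, screwdriver, spirit_level, jar from where it was at the start of the episode below 0.03 m); the arm keeps its last pose, push and grip.
It fails at once if the blank plate is pulled from its pocket (15 mm) (distance of blank_plate from where it was at the start of the episode above 0.015 m).
It fails at once if the light panel is touched (1 N) by plate or robot (contact force between light_panel and filter_plate above 1 N or contact force between light_panel and the arm above 1 N or contact force between light_panel and the fingers above 1 N).
It fails at once if a bystander is disturbed (moved more than 30 mm) (distance of any of handheld_meter, coupling, vial, screwdriver, spirit_level, jar from where it was at the start of the episode above 0.03 m).
It also fails if it takes over 61 s, if anything falls off the work surface, if the arm or the gripper's body presses on something with over 40 N, if the wrist force passes 120 N, or if a joint passes its speed limit or range.

ROBOT

A 6-joint arm with a two-finger parallel gripper is mounted at the origin on the work surface. World frame = base frame: x ahead of the robot, y to its left, z up, the work surface at z = 0. Lengths are in m, angles in rad, forces in N, time in s.
With the tool pointing down it reaches from about 0.275 to 0.875 m from the base axis. Payload 12.5 kg.
Tool frame: the origin (TCP) lies at the very end of the fingers, on their centre line; the grasp point (between the pads) lies 19 mm behind it; x points along the fingers, y is the direction in which the jaws open and shut, and the axes are right-handed (so a half turn about x gives the same grasp; the last joint's range is limited). The gripper opens to 85 mm and grips with 20 to 120 N. Pads are 22 mm wide; open, the fingers measure 114 mm over their backs; the gripper's body (76 mm by 85 mm) begins 54 mm behind the grasp point. The pads swing forward as they close: fully open they stand 13 mm farther back than shut.
Start: joints at [1.049, 0.351, 1.652, -0, 1.139, -0.085], TCP at [0.233, 0.498, 0.231] pointing down, gripper open.
Joint ranges: [-2.75, 2.75], [-0.79, 2.1], [0.01, 2.65], [-1.57, 4.71], [0.07, 3.14], [-2.87, 2.87]. Speed limits (rad/s): [2.22, 2.22, 2.79, 3.14, 3.14, 3.14].

INTERFACE

Orientations are given as a 3x3 rotation matrix whose columns are the frame's x, y, z axes.
In Python, from bench import manip gives the robot as it stands. Calls block until the motion is done:
- manip.move_ptp(position, orientation): joint-space move of the TCP to a pose.
- manip.move_l(position, attitude=None, max_speed=0.15): straight line of the TCP; attitude=None keeps the orientation; max_speed is the mean speed in m/s.
- manip.move_j(angles): joint-space move.
- manip.set_gripper(opening, effort=None): opening from 0.0 (shut) to 1.0 (fully open); effort is the grip in N (None keeps the last); returns when the fingers have stopped.
- manip.dwell(seconds).
- manip.inverse_kinematics(position, orientation): joint angles nearest the present ones, or None.
- manip.grab_frame(name): name is "scene" or "top" or "wrist"; returns (picture, depth): 384x512x3 uint8, red, green, blue; 384x512 float32, m along the optical axis (not along the pixel's ray), 0 where there is no reading.
- manip.get_calibration(name): a dict with "camera_matrix" (3x3 intrinsics, pixels), "k1" (the pictures are not rectified: a ray, as slopes to the right and down, at radius r is drawn at 1 + k1 r^2 times it, then the intrinsics apply), "R" (3x3) and "t" (3): a world point X has camera coordinates R X + t. Camera axes: x right, y down, z forward; pixel columns grow to the right and rows downward; lengths in m; the calibration is good to about 2 mm. A picture is of the moment at which its call begins: read the wrist's pose just before it. get_calibration takes no time and is no camera call; for the wrist camera it gives the pose at the moment of the call.
A pose or a line that the arm cannot do raises manip.Unreachable and nothing moves.
- manip.sign_off(): hands the job in, once; it reports no verdict.
Trained networks look in the newest picture that a camera, given by its name, has taken for a name from the list of things; names that differ only in an ending like _2 or _b are one class to them, and where a whole thing is asked for, a point or a joint stands for the part that bears it (a point fixed in the world has none). Each returns a list of dicts, best first, with "confidence" (0 to 1); they miss things now and then, are a little off and sometimes report something else, mostly with a low value. They report only what shows in the picture. A call takes as long as a camera call. They do not tell look-alikes from the thing itself.
- manip.look_for(camera, name): "at" ([x, y, z] in m, in world coordinates, good to about 4 mm: the middle of the surface that is visible of it).
Readings, each from a call of its own:
- manip.current_time(): time.
- manip.current_qpos(): joint angles.
- manip.current_joint_vel(): joint speeds.
- manip.current_joint_torque(): joint torques, N m.
- manip.current_ee_pos(): TCP position.
- manip.current_tcp_rot(): TCP orientation.
- manip.current_force(): force on the tool from outside, world axes, zero at the start.
- manip.current_ft_torque(): the same for the moment, N m.
- manip.current_grip_width(): opening from 0.0 (shut) to 1.0 (fully open).
Only numpy, scipy, OpenCV 4.12 (cv2) and the standard library are available. Lean on these libraries where they do the work, as an engineer would, in place of code of your own. Each camera call takes 0.05 s, during which the arm holds its last target. There are 200 camera calls.

## Working session

There is one attempt and no reset: what is moved stays moved. The work goes in short steps, each a Python script; the robot and the scene stay as the last script left them, time stands still between calls to the robot, and variables do not carry over. Pictures are saved under pics/ and viewed, about 8 in all and at most 12, crops included, and the job is handed in when it is done.

```bash
mkdir -p pics; ls; cat > h.py <<'E'
import numpy as np, cv2
from bench import manip as m
def cloud(name):
    c=m.get_calibration(name); img,d=m.grab_frame(name)
    K=np.array(c["camera_matrix"]);R=np.array(c["R"]);t=np.array(c["t"])
    h,w=d.shape;u,v=np.meshgrid(np.arange(w),np.arange(h))
    p=cv2.undistortPoints(np.stack([u,v],-1).reshape(-1,1,2).astype(float),K,np.array([c["k1"],0,0,0])).reshape(h,w,2)
    X=np.dstack([p[...,0]*d,p[...,1]*d,d])
    W=(X-t)@R
    W[d==0]=np.nan
    return img,W
def save(n,img,s=1.5):
    cv2.imwrite("pics/"+n,cv2.resize(img[...,::-1],None,fx=s,fy=s,interpolation=cv2.INTER_CUBIC))
E
python3 - <<'E'
from h import *
for n in ("scene","top"):
    img,W=cloud(n); save(n+"0.png",img); np.savez("pics/"+n+"0.npz",img=img,W=W)
    for k in ["calibrator","flap_bar","flap","jack","light_panel","filter_plate","blank_plate","coupling","vial","handheld_meter","jar","spirit_level","screwdriver"]:
        print(n,k,[(np.round(r["at"],3).tolist(),round(r["confidence"],2)) for r in m.look_for(n,k)][:3])
print(m.current_time())
E
```

```text
pics
scene calibrator [([0.571, 0.082, 0.104], 0.58)]
scene flap_bar [([0.535, 0.12, 0.113], 0.86)]
scene flap [([0.532, 0.12, 0.117], 0.76), ([0.573, 0.084, 0.101], 0.34)]
scene jack [([0.296, -0.286, 0.086], 0.89), ([0.536, -0.321, 0.081], 0.82), ([0.402, -0.501, 0.087], 0.82)]
scene light_panel [([0.528, -0.326, 0.14], 0.93), ([0.283, -0.285, 0.143], 0.83), ([0.387, -0.536, 0.142], 0.64)]
scene filter_plate [([0.729, -0.24, 0.018], 0.33)]
scene blank_plate []
scene coupling []
scene vial []
scene handheld_meter [([0.783, -0.048, 0.12], 0.79)]
scene jar [([0.798, 0.125, 0.057], 0.66)]
scene spirit_level [([0.731, -0.24, 0.021], 0.55), ([0.53, -0.323, 0.146], 0.17)]
scene screwdriver [([0.489, 0.4, 0.017], 0.48)]
top calibrator [([0.562, 0.12, 0.111], 0.81)]
top flap_bar [([0.531, 0.13, 0.112], 0.84), ([0.522, -0.315, 0.178], 0.47)]
top flap [([0.525, 0.128, 0.122], 0.7)]
top jack [([0.268, -0.246, 0.081], 0.87), ([0.372, -0.498, 0.084], 0.82), ([0.515, -0.278, 0.082], 0.75)]
top light_panel [([0.28, -0.278, 0.176], 0.89), ([0.378, -0.523, 0.162], 0.84), ([0.52, -0.312, 0.176], 0.83)]
top filter_plate [([0.521, -0.315, 0.18], 0.38), ([0.786, 0.144, 0.081], 0.26)]
top blank_plate []
top coupling []
top vial [([0.624, -0.06, 0.036], 0.58), ([0.771, -0.021, 0.151], 0.34)]
top handheld_meter [([0.767, -0.02, 0.148], 0.68)]
top jar [([0.786, 0.143, 0.08], 0.87)]
top spirit_level [([0.618, -0.06, 0.038], 0.29)]
top screwdriver [([0.476, 0.409, 0.018], 0.59)]
1.4
```

View pics/scene0.png

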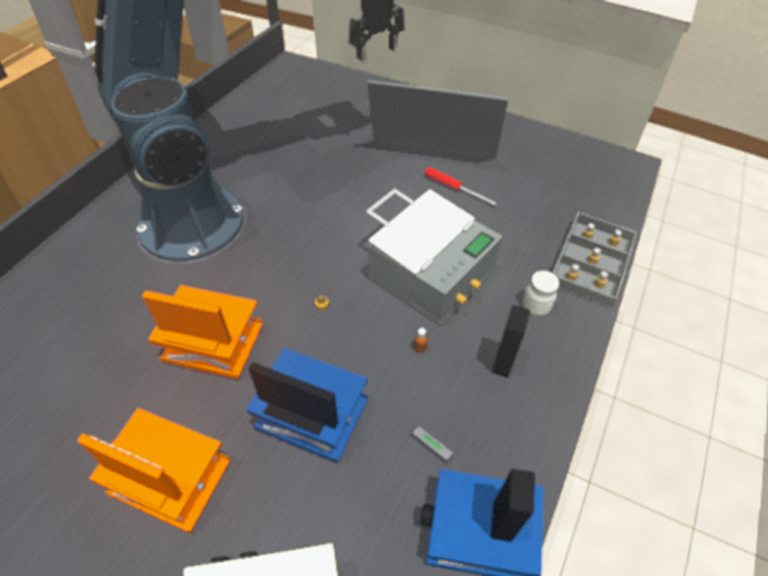

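View pics/top0.png

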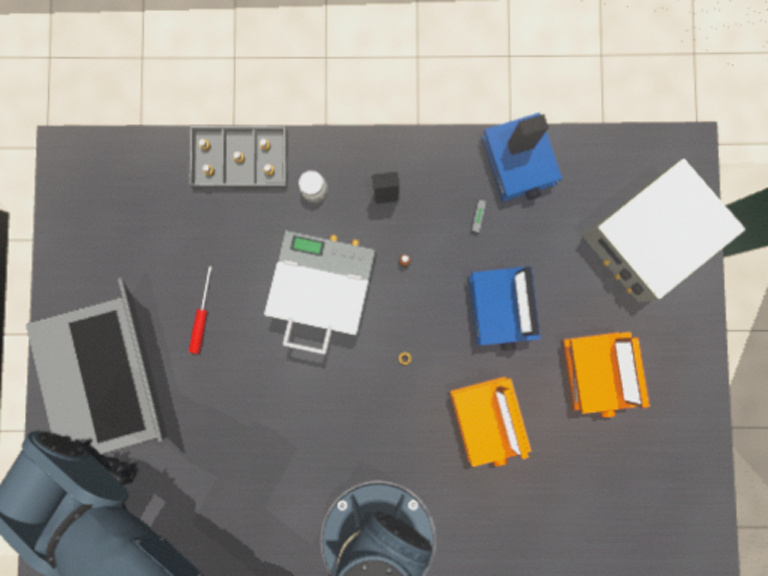

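The scene picture shows the calibrator with its white flap at (425,235) and the bail at (390,207). The blue jack with the black panel back is at (305,400), the orange look-alikes at (205,330) and (160,470), and another blue jack carrying a black box at (490,520).
The top picture shows the flap at (320,297), bar at (307,350), the blue jack with the lit panel at (505,305), coupling (405,358) and vial (405,260).
Candidates for the jack are blue (505,305), blue far (520,160), orange (605,372) and orange (490,420). I choose (505,305): it is blue, has a white lit face, and borders the gap with the coupling and vial.

```bash
python3 - <<'E'
from h import *
z=np.load("pics/top0.npz");img=z["img"];W=z["W"]
hsv=cv2.cvtColor(img,cv2.COLOR_RGB2HSV)
def box(u0,v0,u1,v1):
    b=np.zeros(img.shape[:2],bool); b[int(v0/1.5):int(v1/1.5),int(u0/1.5):int(u1/1.5)]=1; return b
def rect(P,n):
    r=cv2.minAreaRect(P[:,:2].astype(np.float32)); print(n,len(P),np.round(r[0],4),np.round(r[1],4),r[2])
def plane(P,n):
    for _ in range(3):
        c=P.mean(0); nn=np.linalg.svd(P-c)[2][2]; d=(P-c)@nn; P=P[abs(d)<max(2.5*d.std(),.001)]
    print(n,"plane c",np.round(c,4),"n",np.round(nn,4),"std",d.std(),np.nanmin(P,0),np.nanmax(P,0)); return P
cal=box(255,220,385,375)
m1=cal&(W[...,2]>.09)
rect(W[m1],"cal+bail all")
fl=cal&(W[...,2]>.09)&(hsv[...,2]>185)&(hsv[...,1]<40)
fl=cv2.morphologyEx(fl.astype(np.uint8),cv2.MORPH_OPEN,np.ones((7,7)))>0
P=W[fl]; rect(P,"flap"); plane(P,"flap")
body=cv2.morphologyEx(m1.astype(np.uint8),cv2.MORPH_OPEN,np.ones((9,9)))>0
rect(W[body],"body")
bar=box(275,315,335,360)&(W[...,2]>.08)&~cv2.dilate(body.astype(np.uint8),np.ones((3,3))).astype(bool)
rect(W[bar],"bail"); print(np.median(W[bar],0))
# panel
pn=box(505,255,545,345)
lit=pn&(W[...,2]>.1)&(hsv[...,2]>190)
P=W[lit]; P=plane(P,"lit")
tp=pn&(W[...,2]>.178); rect(W[tp],"paneltop"); print(np.nanmax(W[pn][:,2]))
pl=box(460,255,545,350)&(abs(W[...,2]-.085)<.006)&(hsv[...,0]>100)&(hsv[...,1]>120)
rect(W[pl],"jackplat")
for n,b in (("coupling",box(395,350,415,368)),("vial",box(396,250,416,272)),("meter",box(365,168,405,208))):
    q=W[b&(W[...,2]>.01)]; rect(q,n); print(np.nanmax(q,0))
s=np.load("pics/scene0.npz"); 
v=img[int(215/1.5):int(380/1.5),int(250/1.5):int(560/1.5)]; save("crop0.png",v,3.7)
E
```

```text
cal+bail all 3813 [0.5409 0.127 ] [0.2003 0.244 ] 77.40520477294922
flap 2322 [0.5373 0.1277] [0.2003 0.1266] 77.24341583251953
flap plane c [0.5347 0.1275 0.1186] n [-0.0962  0.0194 -0.9952] std 0.00279995216882781 [0.46012776 0.02340774 0.10576127] [0.61345064 0.23169473 0.13012376]
body 3544 [0.5658 0.1214] [0.2003 0.1928] 77.38835144042969
bail 166 [0.4449 0.1477] [0.0934 0.0475] 76.70338439941406
[0.4323597  0.152302   0.12989205]
lit plane c [ 0.5194 -0.307   0.1474] n [-0.1166  0.993   0.0187] std 0.0010514676818913697 [ 0.46094688 -0.31568345  0.10552701] [ 0.57888814 -0.29994987  0.1823892 ]
paneltop 272 [ 0.5199 -0.3157] [0.1394 0.0204] 5.585383415222168
0.191926179363799
jackplat 1285 [ 0.5167 -0.2809] [0.1594 0.1308] 6.251499176025391
coupling 29 [ 0.4017 -0.0622] [0.024  0.0238] 89.58573150634766
[ 0.41365147 -0.05022236  0.02313486]
vial 47 [ 0.6229 -0.0617] [0.0236 0.0209] 0.8344609141349792
[ 0.63471864 -0.05131741  0.06772981]
meter 329 [ 0.7776 -0.0167] [0.0346 0.0622] 9.022464752197266
[0.79644404 0.01394807 0.15730185]
```

View pics/crop0.png

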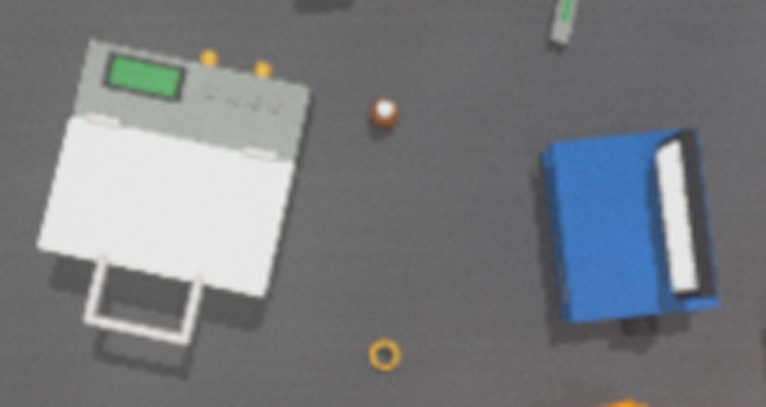

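The crop shows the flap at (165,205), slightly ajar, with the bar at (138,332). The lit white strip at (677,215) is on the calibrator side of the blue jack, so the choice holds. Next I move above the bar and refine with the wrist camera.

```bash
cat >> h.py <<'E'
ya=np.radians(-12.6); cx=np.array([np.cos(ya),np.sin(ya),0]); cy=np.array([-np.sin(ya),np.cos(ya),0])
C=np.array([.566,.1213,0]); Z=np.array([0,0,1.])
H=C+.027*cx+.106*Z
def cal(x,y,z): return C+x*cx+y*cy+z*Z
def down(yax): 
    X=-Z; return np.column_stack([X,yax,np.cross(X,yax)])
def barpos(a): 
    g=a+np.arctan2(.004,.172); r=.172
    return H-r*np.cos(g)*cx+r*np.sin(g)*Z
E
python3 - <<'E'
from h import *
W=np.load("pics/top0.npz")["W"]
P=W.reshape(-1,3); s=(P[:,0]>.2)&(P[:,0]<.65)&(P[:,1]>.05)&(P[:,1]<.6)
print("max z left",np.nanmax(P[s][:,2]), P[s][np.nanargmax(P[s][:,2])])
s&=P[:,1]<.42;print("max z mid",np.nanmax(P[s][:,2]))
for s in (1,-1):
    print(s,m.inverse_kinematics(barpos(.1)+[0,0,.12],down(s*cx)),m.inverse_kinematics(cal(-.035,.032,.2),down(s*cy)))
p=m.current_ee_pos(); m.move_l([p[0],p[1],.30])
m.set_gripper(.47,30)
m.move_ptp(barpos(.1)+[0,0,.12],down(cx) if True else 0)
print(m.current_qpos(),m.current_time())
img,W=cloud("wrist"); save("w1.png",img); np.savez("pics/w1.npz",img=img,W=W)
B=(W-C); bx=B@cx; by=B@cy; z=W[...,2]
k=(z>.09)&(z<.16)&(bx<-.11)&(abs(by)<.07)
print(k.sum()); 
k2=k&(abs(by)<.03); print("bar x",np.percentile(bx[k2],[2,50,98]),"z",np.percentile(z[k2],[2,50,98]),"y ext",np.percentile(by[k&(bx<-.135)],[1,99]))
E
```

```text
max z left 0.6089266478147234 [0.20118559 0.35481948 0.60892665]
max z mid 0.6089266478147234
1 [ 2.41256875e-01  1.52703796e-01  1.87130334e+00 -4.44089210e-16
  1.11758552e+00  4.61168361e-01] [ 2.06113761e-01  4.06535856e-01  1.65271471e+00 -4.44089210e-16
  1.08234208e+00 -1.14477108e+00]
-1 [ 2.41256875e-01  1.52703796e-01  1.87130334e+00 -4.44089210e-16
  1.11758552e+00 -2.68042429e+00] [ 2.06113761e-01  4.06535856e-01  1.65271471e+00 -4.44089210e-16
  1.08234208e+00  1.99682157e+00]
[2.42601898e-01 1.52747530e-01 1.87076629e+00 1.89196101e-04
 1.11769434e+00 4.60795196e-01] 4.0
1329
bar x [-0.14355119 -0.13943444 -0.13449479] z [0.12712172 0.13025584 0.1319614 ] y ext [-0.04590154  0.04402307]
```

View pics/w1.png

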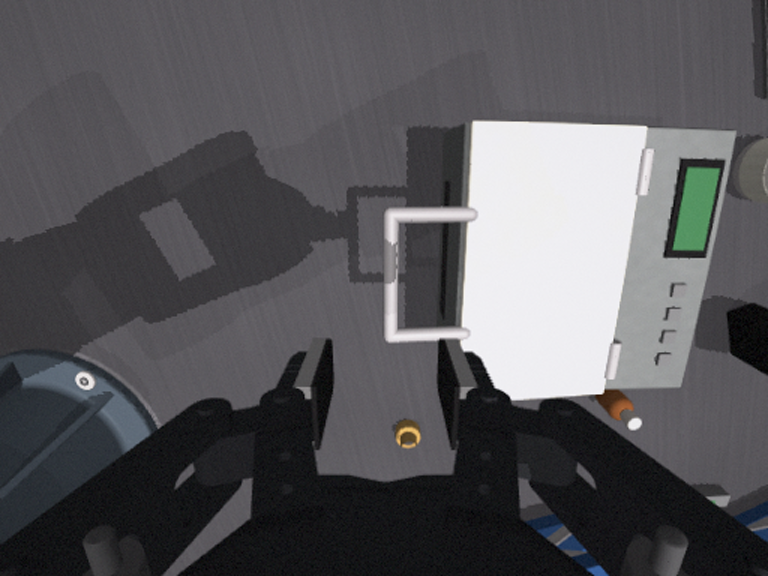

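The wrist picture shows the bail's bar at (390,270), lined up between the open fingers, which are at (320,390) and (455,390). Measured bar x is about 4 mm farther than predicted, so I shift the model 3 mm and grip.

```bash
sed -i 's/^C=np.array.*/C=np.array([.566,.1213,0])+.003*cx/' h.py; python3 - <<'E'
from h import *
D=down(cx); off=np.array([0,0,-.019])
m.move_l(barpos(.1)+off,D,.12); print("F",np.round(m.current_force(),1))
m.set_gripper(0,30); print("grip",m.current_grip_width(),"F",np.round(m.current_force(),1))
for a in np.arange(.25,1.81,.155):
    m.move_l(barpos(a)+off,D,.15); f=m.current_force(); print(round(a,2),np.round(f,1),round(m.current_grip_width(),3))
    if np.linalg.norm(f)>60: break
print(m.current_time())
E
```

```text
Traceback (most recent call last):
  File "h.py", line 16, in <module>
    H=C+.027*cx+.106*Z
                     ^
NameError: name 'Z' is not defined
```

```bash
sed -i 's/^C=np.array.*/&; Z=np.array([0,0,1.])/' h.py; python3 - <<'E'
from h import *
D=down(cx); off=np.array([0,0,-.019])
m.move_l(barpos(.1)+off,D,.12); print("F",np.round(m.current_force(),1))
m.set_gripper(0,30); print("grip",m.current_grip_width(),"F",np.round(m.current_force(),1))
for a in np.arange(.25,1.81,.155):
    m.move_l(barpos(a)+off,D,.15); f=m.current_force(); print(round(a,2),np.round(f,1),round(m.current_grip_width(),3))
    if np.linalg.norm(f)>60: break
print(m.current_time())
E
```

```text
F [-0.7  0.3  0.7]
grip 0.10644091468265905 F [ 2.7 -1.1  0.9]
0.25 [ 2.1 -0.9  1.1] 0.103
0.4 [-1.8  2.7  0.7] 0.104
0.56 [-9.5  4.2  7.4] 0.105
0.72 [-19.    4.9  18.5] 0.1
0.87 [-19.6   1.4  26.4] 0.103
1.03 [-15.4  -0.3  27.7] 0.102
1.18 [-6.6 -1.1 19.4] 0.101
1.34 [-2.2 -1.  16.6] 0.098
1.49 [ 0.2 -0.6 11.2] 0.098
1.65 [3.6 0.2 7.9] 0.1
1.8 [2.9 1.9 3.2] 0.104
9.3083
```

```bash
python3 - <<'E'
from h import *
m.set_gripper(.47); p=np.array(m.current_ee_pos()); m.move_l(p+[0,0,.08])
D=down(-cy) 
q=m.inverse_kinematics(cal(-.06,0,.30),down(cy)); q2=m.inverse_kinematics(cal(-.06,0,.30),down(-cy)); print(q,q2)
m.move_l(cal(-.06,0,.36),None,.2)
m.move_ptp(cal(-.06,0,.30),down(cy))
img,W=cloud("wrist"); save("w2.png",img); np.savez("pics/w2.npz",img=img,W=W)
for n in ("filter_plate","filter_tab","blank_plate"): print(n,[(np.round(r["at"],3),((np.array(r["at"])-C)@np.c_[cx,cy,Z]).round(3),round(r["confidence"],2)) for r in m.look_for("wrist",n)])
print(m.current_time())
E
```

```text
[ 1.68021856e-01  2.45822115e-01  1.62052170e+00 -4.44089210e-16
  1.27524884e+00 -1.18286299e+00] [ 1.68021856e-01  2.45822115e-01  1.62052170e+00 -4.44089210e-16
  1.27524884e+00  1.95872967e+00]
filter_plate [(array([0.536, 0.157, 0.072]), array([-0.04 ,  0.028,  0.072]), 0.96)]
filter_tab [(array([0.536, 0.158, 0.075]), array([-0.041,  0.03 ,  0.075]), 0.89), (array([0.572, 0.118, 0.096]), array([ 0.003, -0.002,  0.096]), 0.59)]
blank_plate [(array([0.525, 0.097, 0.07 ]), array([-0.038, -0.033,  0.07 ]), 0.69), (array([ 0.622, -0.056,  0.038]), array([ 0.09 , -0.161,  0.038]), 0.26)]
12.8083
```

View pics/w2.png

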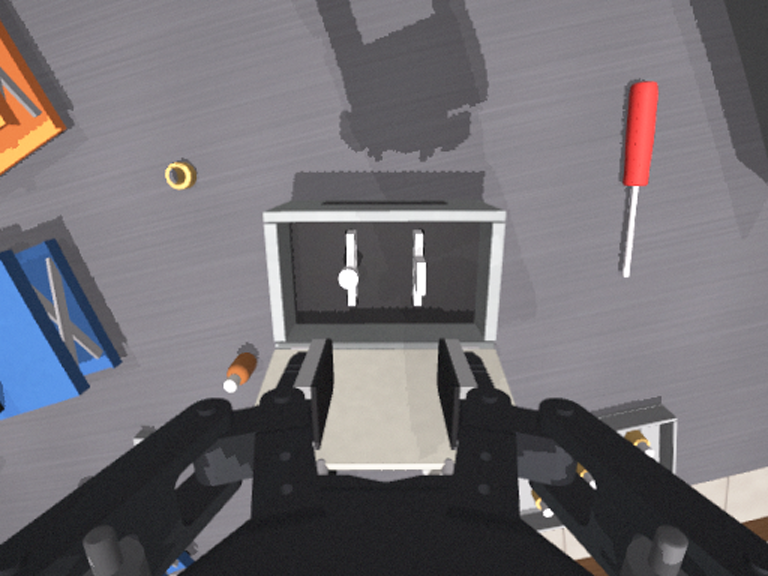

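The wrist picture shows the flap standing open and leaning back at (390,400). The filter plate with its flat tab is at (418,275), on the +y side, and the blank with the round knob is at (348,278). I locate the tab and the rims precisely.

```bash
python3 - <<'E'
from h import *
W=np.load("pics/w2.npz")["W"]; B=(W-C)@np.c_[cx,cy,Z]
def s(k,n):
    P=B[k]; print(n,len(P),np.percentile(P,[3,50,97],axis=0).round(4).tolist())
    if len(P)>5: r=cv2.minAreaRect(P[:,:2].astype(np.float32)*1000);print(np.round(r[0],1),np.round(r[1],1),r[2])
x,y,z=B[...,0],B[...,1],B[...,2]
well=(x>-.08)&(x<.015)&(abs(y)<.08)
s(well&(y>.01)&(z>.093),"tab top"); s(well&(y<-.01)&(z>.093),"knob top")
s(well&(y>.01)&(z>.063)&(z<.078),"filter shoulder")
s(well&(y<-.01)&(z>.063)&(z<.078),"blank shoulder")
s((abs(x)<.13)&(x<.02)&(abs(z-.106)<.005)&(abs(y)<.12),"rim")
# flap angle
k=(x>.02)&(x<.12)&(abs(y)<.045)&(z>.13)&(z<.24); P=B[k]; c=P.mean(0); n=np.linalg.svd(P-c,full_matrices=False)[2][2]; print("flap n",n, len(P))
E
```

```text
tab top 18734 [[-0.0788, 0.0118, 0.3191], [-0.0706, 0.0426, 0.3783], [-0.0498, 0.0595, 0.3994]]
[-48.1  34.1] [56.4 58.7] 82.02876281738281
knob top 19401 [[-0.0789, -0.0615, 0.3199], [-0.0707, -0.0438, 0.379], [-0.0499, -0.0118, 0.3998]]
[-51.6 -35.8] [52.  58.6] 7.706366539001465
filter shoulder 159 [[-0.0684, 0.0259, 0.0636], [-0.0508, 0.0285, 0.0697], [-0.0016, 0.0329, 0.0757]]
[-34.7  29.2] [ 7.7 68.9] 89.77025604248047
blank shoulder 200 [[-0.0681, -0.0372, 0.065], [-0.0464, -0.0334, 0.0698], [-0.0018, -0.0299, 0.0713]]
[-34.8 -33.9] [68.8  8.1] 0.1940387636423111
rim 2429 [[-0.0929, -0.1011, 0.1032], [-0.0744, -0.0018, 0.1059], [0.014, 0.0973, 0.1074]]
[-37.1  -1.8] [201.4 114.1] 89.97965240478516
flap n [ 0.9725897   0.00289918 -0.23250995] 5523
```

Tab centre is at calibrator-model (−0.035, 0.029), with the flap at about 1.80 rad. Grip and lift.

```bash
python3 - <<'E'
from h import *
D=down(cy)
m.move_l(cal(-.035,.0292,.18),D,.15)
m.move_l(cal(-.035,.0292,.068),D,.08); print(np.round(m.current_force(),1))
m.set_gripper(0,50); print("grip",m.current_grip_width(),np.round(m.current_force(),1),m.current_ee_pos())
p=np.array(m.current_ee_pos())
m.move_l(p+[0,0,.06],None,.08); print(np.round(m.current_force(),1),m.current_grip_width())
m.move_l(p+[0,0,.155],None,.12); print(np.round(m.current_force(),1),m.current_grip_width(),m.current_time())
img,W=cloud("scene"); save("s2.png",img[100:300,170:400],3.2)
E
```

```text
[0.8 0.3 0.5]
grip 0.08504786456907296 [0.2 2.9 2.5] [0.54134524 0.15708847 0.06825365]
[-0.7 -0.4 -1.4] 0.08764738257243347
[ 0.1 -0.1 -2. ] 0.08058012603448327 17.575
```

View pics/s2.png

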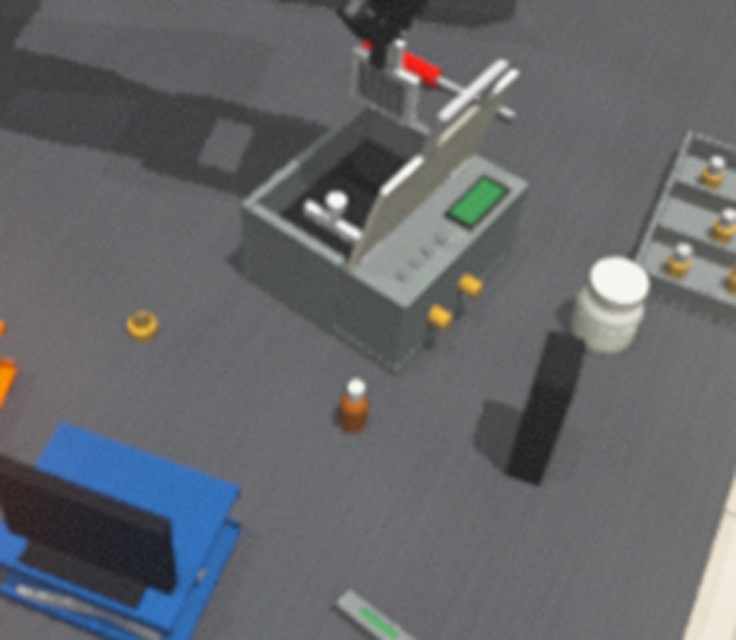

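The scene crop shows the filter plate with its mesh hanging from the gripper at (385,90), flap open, and the blank with its knob still in the well at (335,205). Next I carry it to the panel.

```bash
python3 - <<'E'
from h import *
th=np.radians(6.3); n=np.array([-np.sin(th),np.cos(th),0]); F=np.array([.5197,-.308,0])
D=down(n); T=F+.066*n
m.move_l(T+.09*n+[0,0,.22],D,.18)
m.move_l(T+[0,0,.22],None,.1)
m.move_l(T+[0,0,.168],None,.06); m.dwell(.5)
print(m.current_ee_pos(),np.round(m.current_force(),1),m.current_grip_width(),m.current_time())
for c in ("scene","top","wrist"):
    img,W=cloud(c); np.savez(f"pics/{c}3.npz",img=img,W=W)
    if c!="wrist": 
        v=img[170:320,60:280] if c=="scene" else img[150:260,220:400]; save(c+"3.png",v,3.3 if c=="scene" else 4)
    else: save("wrist3.png",img)
    for k in ("filter_plate","filter_tab","light_panel"): print(c,k,[(np.round(r["at"],3),[round(float((np.array(r["at"])-F)@a),3) for a in (np.cross(n,Z),n)],round(r["confidence"],2)) for r in m.look_for(c,k)][:3])
E
```

```text
[ 0.51247656 -0.24242515  0.16805279] [-0.1 -0.7 -0.9] 0.08811404588511576 22.075
scene filter_plate [(array([ 0.526, -0.244,  0.145]), [0.014, 0.063], 0.69), (array([0.798, 0.124, 0.061]), [0.324, 0.398], 0.54)]
scene filter_tab [(array([ 0.521, -0.246,  0.145]), [0.008, 0.061], 0.65)]
scene light_panel [(array([ 0.53 , -0.326,  0.141]), [0.008, -0.019], 0.9), (array([ 0.386, -0.54 ,  0.14 ]), [-0.158, -0.216], 0.86), (array([ 0.283, -0.285,  0.14 ]), [-0.232, 0.048], 0.67)]
top filter_plate []
top filter_tab []
top light_panel [(array([ 0.376, -0.522,  0.163]), [-0.166, -0.196], 0.83), (array([ 0.238, -0.29 ,  0.183]), [-0.278, 0.049], 0.72), (array([0.572, 0.121, 0.088]), [0.099, 0.421], 0.25)]
wrist filter_plate [(array([ 0.5  , -0.242,  0.19 ]), [-0.012, 0.068], 0.55)]
wrist filter_tab [(array([ 0.498, -0.245,  0.189]), [-0.015, 0.065], 0.73)]
wrist light_panel [(array([ 0.496, -0.31 ,  0.173]), [-0.024, 0.0], 0.78)]
```

View pics/scene3.png

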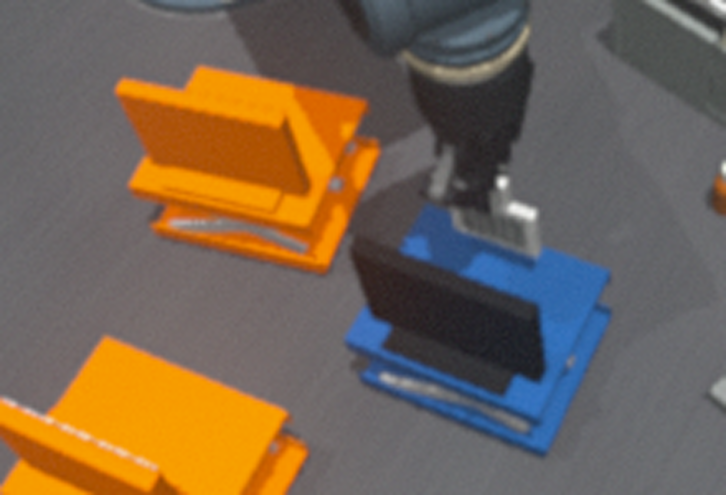

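View pics/wrist3.png

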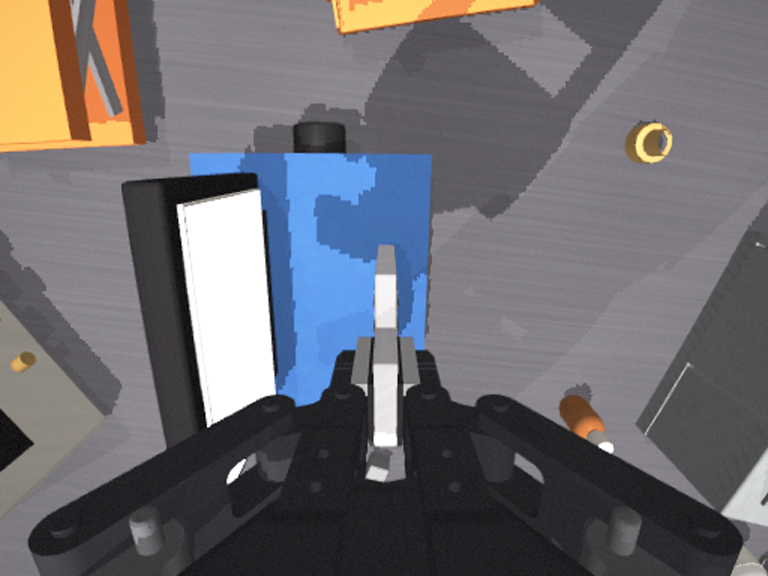

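The scene crop shows the plate hanging at (500,225) above the blue jack, clear of the panel at (450,310). The wrist picture shows the plate at (386,320), parallel to the lit face at (230,310), with a clear gap. One numeric check before handing in.

```bash
python3 - <<'E'
from h import *
th=np.radians(6.3); n=np.array([-np.sin(th),np.cos(th),0]); F=np.array([.5197,-.308,0]); A=np.c_[np.cross(n,Z),n,Z]
for c in ("wrist","scene"):
    W=np.load(f"pics/{c}3.npz")["W"]; B=(W-F)@A; x,y,z=B[...,0],B[...,1],B[...,2]
    k=(abs(x)<.05)&(abs(y-.066)<.02)&(z>.1)&(z<.165); P=B[k]
    print(c,"plate",k.sum(),np.percentile(P,[2,50,98],axis=0).round(3).tolist())
    if c=="wrist":
        k=(abs(x)<.07)&(abs(y)<.005)&(z>.1)&(z<.18);P=B[k];q=P.mean(0);v=np.linalg.svd(P-q,full_matrices=False)[2][2];print("face",k.sum(),q.round(4),v.round(3),np.percentile(P,[1,99],axis=0).round(3).tolist())
W=np.load("pics/top3.npz")["W"];B=(W-C)@np.c_[cx,cy,Z]
x,y,z=B[...,0],B[...,1],B[...,2]
k=(x>.02)&(x<.12)&(abs(y)<.09)&(z>.13)&(z<.24);P=B[k];print(len(P))
if len(P)>50: print("flap n",np.linalg.svd(P-P.mean(0),full_matrices=False)[2][2])
k=(x>-.08)&(x<.01)&(y<-.02)&(y>-.05)&(z>.063)&(z<.103); print("blank",np.percentile(B[k],[2,50,98],axis=0).round(3).tolist())
for n_ in ("vial","jar","handheld_meter","screwdriver","spirit_level","coupling"): print(n_,[np.round(r["at"],3).tolist() for r in m.look_for("top",n_)][:1])
print(m.current_grip_width(),np.abs(m.current_joint_vel()).max())
E
```

```text
wrist plate 268 [[-0.035, 0.06, 0.117], [-0.034, 0.065, 0.15], [-0.01, 0.07, 0.164]]
face 8260 [-0.0197 -0.0019  0.1498] [-0.002  1.     0.012] [[-0.067, -0.005, 0.102], [0.056, -0.001, 0.179]]
scene plate 234 [[-0.032, 0.061, 0.117], [0.009, 0.063, 0.138], [0.036, 0.068, 0.163]]
709
flap n [-0.97063614 -0.00101616  0.24055032]
blank [[-0.078, -0.048, 0.063], [-0.039, -0.033, 0.07], [0.0, -0.021, 0.102]]
vial [[0.612, 0.108, 0.189]]
jar [[0.785, 0.144, 0.081]]
handheld_meter [[0.767, -0.023, 0.147]]
screwdriver [[0.474, 0.408, 0.018]]
spirit_level [[0.477, 0.408, 0.02]]
coupling []
0.08505136137466168 0.0012627649717709911
```

Everything is within tolerance: plate about 67 mm from the face, sideways about 0 to 2 mm, underside about 0.116 m. Handing in.

```bash
python3 -c "
from bench import manip as m
m.sign_off()"
```

```text
the job is handed in; nothing more can be done
```

I opened the flap, drew the filter plate out of the +y pocket by its tab, and carried it to the lit panel on the blue jack. I handed in with the gripper still holding it there; no verdict was reported. About 23 s of the 61 s were used.

**Last checks, from the wrist, scene and top pictures**
- **Plate:** it is about 67 mm from the face and within 2 mm sideways. Its underside is at z ≈ 0.116 m, about 30 mm above the jack, so its centre is about 8 mm above the face centre.
- **Alignment:** the lit face's measured normal is within 0.02 rad of the one the plate is aligned to.
- **Grip:** the gripper reads 0.085, about 7 mm, on an 8 mm tab. The arm was still.
- **Flap and blank:** the flap stands at about 1.8 rad. The blank's shoulder is still at its seated height.
- **Bystanders:** the jar, handheld meter and screwdriver were found where they started.

**Checks that failed or disagreed**
- In the last top picture the detectors missed the coupling, and gave wrong spots for the vial (on the calibrator) and the spirit level (on the screwdriver). The coupling and vial show undisturbed in the last wrist picture. The spirit level is not confirmed there, but nothing went near it.
- My first estimate of the calibrator position was about 3 mm off in x and 2 mm in y. I corrected for it using the wrist camera. The force during the flap swing peaked at about 33 N.

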